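# Close both catches of a canister against the bench stop

### The job

Shut both end catches of the stainless canister, using the bent steel bench stop so that it cannot slide away: stand it with one end flush and square against the front of the stop, near the middle, and press the catch at the end facing you fully home; then turn the canister half round so that the shut end goes flush against the stop, and press the other catch home. Leave it standing there upright and flush with both catches shut; never tip it over, and leave the light handles, sound, dilator and gallipot where they are.

Things in the scene. Friction and masses are not known exactly. Their poses are not given: they have to be found in the camera images.
- canister: stainless canister, lid seated (one rigid piece), 0.48 to 0.75 kg: body 110 mm long (x), 58 wide (y), 80 high; lid above 15 high, 114 by 58, flush with its sides. Origin in the centre of its underside, z up. Grip it from above across its width, near the top. A plate catch is hinged at each end; open, it stands out 48 mm beyond the end wall. A strike bar stands out 4 mm from each end wall, 57 to 63 mm up. Either catch may be shut first
- catch_a (a joint): angle (rad) of the plate catch on the +x end of the canister's lid: 0 is fully home, hanging flat along the end wall; 1.57 is straight out, level; 1.9 is its limit. It starts open, 1.25 to 1.7. A steel plate 34 mm wide hinged at its upper edge; stiff (0.17 N m: 4 to 5 N at its free edge all the way), no spring, stays where it is left
- catch_b (a joint): angle (rad) of the plate catch on the -x end of the canister's lid: 0 is fully home, hanging flat along the end wall; 1.57 is straight out, level; 1.9 is its limit. It starts open, 1.25 to 1.7. A steel plate 34 mm wide hinged at its upper edge; stiff (0.17 N m: 4 to 5 N at its free edge all the way), no spring, stays where it is left
- catch_a_hinge (a point): axis of the hinge of the catch on the +x end, at the middle of the plate's width: 60 mm from the canister's middle, 86 mm above its underside; fixed to the plate
- catch_b_hinge (a point): axis of the hinge of the catch on the -x end, at the middle of the plate's width: 60 mm from the canister's middle, 86 mm above its underside; fixed to the plate
- catch_a_edge (a point): middle of the rolled free edge (6 mm thick) of the catch on the +x end, 40 mm from its hinge axis; the part to press on. With the catch home it is 46 mm above the canister's underside and 7.5 mm outside the end wall, the rolled edge reaching 10.5 mm outside
- catch_b_edge (a point): middle of the rolled free edge (6 mm thick) of the catch on the -x end, 40 mm from its hinge axis; the part to press on. With the catch home it is 46 mm above the canister's underside and 7.5 mm outside the end wall, the rolled edge reaching 10.5 mm outside
- end_a (a point): middle of the canister's +x end wall (the flat body face), 19 mm above its underside; moves with the canister
- end_b (a point): middle of the canister's -x end wall, 19 mm above its underside; moves with the canister
- stop: bench stop, a bent stainless bracket fixed to the worktop: an upright strip 160 mm long (y), 38 high, 4 thick, with a foot behind it. Origin at the middle of the bottom edge of its working face, a flat upright plane that looks along its -x axis, towards the robot (x points into the stop). It is lower than the catches: a catch, open or shut, clears it when that end is against it
- handle_1: domed light handle of rigid blue polymer standing on its 84 mm wide flange, 110 mm tall, grip about 37 mm thick; origin in the centre of its underside. A bystander.
- handle_2: domed light handle of rigid blue polymer standing on its 84 mm wide flange, 110 mm tall, grip about 37 mm thick; origin in the centre of its underside. A bystander.
- handle_3: domed light handle of rigid blue polymer standing on its 84 mm wide flange, 110 mm tall, grip about 37 mm thick; origin in the centre of its underside. A bystander.
- post: fixed steel post with a bayonet socket for light handles on a round foot 80 mm wide, 108 mm tall, socket 34 mm wide; origin in the centre of its foot. Not used
- tray: fixed open steel instrument tray 360 mm long (x), 120 mm wide (y), 26 mm high; origin in the centre of its underside. Not used
- sound: steel uterine sound about 290 mm long and 5 mm thick, lying in the tray. A bystander
- dilator: chrome cervical dilator about 190 mm long and 10 mm thick, lying in the tray. A bystander
- gallipot: small steel bowl 76 mm wide and 45 mm high; origin in the centre of its underside. A bystander
Things that resemble listed ones, but are neither listed nor needed, are in the scene too. What is shaped like the stop but green is not meant.

How it is judged:
On the way, in this order (a step that is already met when the one before it is completed fails the run):
1. The canister stands on the worktop with one end flush and square against the stop, both catches still open (value of joint each of catch_a, catch_b above 0.3 rad and ((x of end_a in the frame of stop between -0.004 and 0.003 m and y of end_a in the frame of stop between -0.05 and 0.05 m and angle between the x axis of canister and the x axis of stop, either way round below 0.07 rad and height (world z) of canister below 0.005 m and angle between canister's own z axis and vertical below 0.05 rad) or (x of end_b in the frame of stop between -0.004 and 0.003 m and y of end_b in the frame of stop between -0.05 and 0.05 m and angle between the x axis of canister and the x axis of stop, either way round below 0.07 rad and height (world z) of canister below 0.005 m and angle between canister's own z axis and vertical below 0.05 rad))), for 0.2 s.
2. With that end against the stop, the catch at the other end, facing the robot, is pressed home; the one over the stop is still open ((((x of end_a in the frame of stop between -0.004 and 0.003 m and y of end_a in the frame of stop between -0.05 and 0.05 m and angle between the x axis of canister and the x axis of stop, either way round below 0.07 rad and height (world z) of canister below 0.005 m and angle between canister's own z axis and vertical below 0.05 rad) and value of joint catch_b below 0.1 rad and value of joint catch_a above 0.3 rad) or ((x of end_b in the frame of stop between -0.004 and 0.003 m and y of end_b in the frame of stop between -0.05 and 0.05 m and angle between the x axis of canister and the x axis of stop, either way round below 0.07 rad and height (world z) of canister below 0.005 m and angle between canister's own z axis and vertical below 0.05 rad) and value of joint catch_a below 0.1 rad and value of joint catch_b above 0.3 rad))), for 0.2 s.
3. The canister has been turned half round: the shut end is flush against the stop and the open catch faces the robot ((((x of end_a in the frame of stop between -0.004 and 0.003 m and y of end_a in the frame of stop between -0.05 and 0.05 m and angle between the x axis of canister and the x axis of stop, either way round below 0.07 rad and height (world z) of canister below 0.005 m and angle between canister's own z axis and vertical below 0.05 rad) and value of joint catch_a below 0.1 rad and value of joint catch_b above 0.3 rad) or ((x of end_b in the frame of stop between -0.004 and 0.003 m and y of end_b in the frame of stop between -0.05 and 0.05 m and angle between the x axis of canister and the x axis of stop, either way round below 0.07 rad and height (world z) of canister below 0.005 m and angle between canister's own z axis and vertical below 0.05 rad) and value of joint catch_b below 0.1 rad and value of joint catch_a above 0.3 rad))), for 0.2 s.
4. The second catch is pressed home too with the canister against the stop (((x of end_a in the frame of stop between -0.004 and 0.003 m and y of end_a in the frame of stop between -0.05 and 0.05 m and angle between the x axis of canister and the x axis of stop, either way round below 0.07 rad and height (world z) of canister below 0.005 m and angle between canister's own z axis and vertical below 0.05 rad) or (x of end_b in the frame of stop between -0.004 and 0.003 m and y of end_b in the frame of stop between -0.05 and 0.05 m and angle between the x axis of canister and the x axis of stop, either way round below 0.07 rad and height (world z) of canister below 0.005 m and angle between canister's own z axis and vertical below 0.05 rad)) and value of joint each of catch_a, catch_b below 0.1 rad), for 0.2 s.
At the end, for the whole second after the job is handed in: Both catches are home (below 0.10 rad); the canister stands upright on the worktop, at rest, one end within 4 mm of the stop's face, square to it within 0.07 rad and its middle within 50 mm of the stop's middle along the stop; every bystander is within 30 mm of where it started (all of step 4 and linear speed of canister below 0.01 m/s and distance of each of handle_1, handle_2, handle_3, sound, dilator, gallipot from where it was at the start of the episode below 0.03 m); the robot touches nothing.
It fails at once if the canister is tipped by more than 0.4 rad (angle between canister's own z axis and vertical above 0.4 rad).
It fails at once if a light handle, the sound, the dilator or the gallipot is moved more than 30 mm from its place (distance of any of handle_1, handle_2, handle_3, sound, dilator, gallipot from where it was at the start of the episode above 0.03 m).
It also fails if it takes over 64 s, if anything falls off the work surface, if the arm or the gripper's body presses on something with over 40 N, if the wrist force passes 120 N, or if a joint passes its speed limit or range.

### The arm

A 6-joint arm with a two-finger parallel gripper is mounted at the origin on the work surface. World frame = base frame: x ahead of the robot, y to its left, z up, the work surface at z = 0. Lengths are in m, angles in rad, forces in N, time in s.
With the tool pointing down it reaches from about 0.3 to 0.875 m from the base axis. Payload 4.2 kg.
Tool frame: the origin (TCP) lies midway between the tips of the shut fingers; the grasp point (between the pads) lies manip.grip_point_offset behind it (manip.grip_point_offset is the distance from the TCP to the grasp point, in m); z points along the fingers, y is the line along which they close (so a half turn about z gives the same grasp; the last joint's range is limited). The gripper opens to 85 mm and grips with 20 to 120 N. Pads are 22 mm wide; open, the fingers measure 114 mm over their backs; the gripper's body (76 mm by 85 mm) begins 54 mm behind the grasp point. The pads swing forward as they close: fully open they stand 13 mm farther back than shut.
Start: joints at [1.176, 0.32, 1.565, -0, 1.257, -0.02], TCP at [0.211, 0.535, 0.231] pointing down, gripper open.
Joint ranges: [-3.11, 3.11], [-0.84, 2.01], [0.21, 2.61], [-1.34, 4.49], [0.05, 2.63], [-2.56, 2.56]. Speed limits (rad/s): [2.57, 2.57, 3.14, 3.14, 3.14, 3.14].

### API

Orientations are given as a unit quaternion [x, y, z, w].
In Python, from rig import manip gives the robot as it stands.
- The arm moves only by the shell command python3 -m crank 'ROWS' [OPENING] [FORCE]. ROWS is JSON, a list of rows, each a list of 4 numbers: the shift along the world's x, y, z in m, then the turn about the world's z in degrees. A call has 1 to 20 rows; each row is the pose to reach, as a shift and turn from the pose commanded when the call began; what a row does not reach only later rows make up. A row lasts 1/12 s, in which the tool goes at most 41.7 mm and 7.16 degrees, less where a joint would pass 70% of its speed; a pose out of reach is approached as far as the arm can. A call with a gripper value outside its range is refused whole. OPENING is the closure in counts, from 0 (fully open) to 255 (shut), set as the call begins (- or left out, the last holds). The fingers move at their own pace and stop on an object; FORCE is the grip in N (left out, the last holds). Time passes only in rows, so rows that repeat a pose let the fingers close. It gives the time, the measured TCP pose, the force, the opening and the grip force at its end, in the units of the state.
- manip.state(): the state, without advancing time (a new reading comes with each control period).
- manip.grab_frame(name): name is "side" or "top"; returns (picture, depth): 420x560x3 uint8, blue, green, red; 420x560 float32, m along the optical axis (not along the pixel's ray), 0 where there is no reading.
- manip.camera_params(name): a dict with "fov_y" (degrees; the focal length in pixels is half the picture's height over the tangent of half this angle, whatever the lens; pixels are square), "cx", "cy" (the principal point, pixels), "D" ([k1, k2, p1, p2, k3] as OpenCV has them; the pictures are not rectified), "view" (4x4, takes a point from world to camera coordinates). Camera axes: x right, y up, looking along -z (the intrinsics and any distortion apply to the point x, -y, -z); pixel columns grow to the right and rows downward; lengths in m; the calibration is good to about 2 mm. A picture is of the moment at which its call begins. camera_params takes no time and is no camera call.
- manip.close_job(): hands the job in; it is judged then, once.
Trained networks look in the newest picture that a camera, given by its name, has taken for a name from the list of things; names that differ only in an ending like _2 or _b are one class to them, and where a whole thing is asked for, a point or a joint stands for the part that bears it (a point fixed in the world has none). Each returns a list of dicts, best first, with "confidence" (0 to 1); they miss things now and then, are a little off and sometimes report something else, mostly with a low value. They report only what shows in the picture. A call takes as long as a camera call. They do not tell look-alikes from the thing itself.
- manip.spot_in(name, camera): "location" ([row, column] in pixels, amid what is visible of it).
- manip.mark_of(name, camera): "location" ([row, column] in pixels: a listed point, or the origin of a listed thing).
The state is a dict: "clock": time; "joint_positions": joint angles; "qvel": joint speeds; "effort": joint torques, N m; "position": TCP position; "tcp_rot": TCP orientation; "force": force on the tool from outside, world axes, zero at the start; "ft_torque": the same for the moment, N m; "finger_gap": opening from 0.0 (shut) to 1.0 (fully open); "grip_force": force on a finger pad.
Only numpy, scipy, OpenCV 4.12 (cv2) and the standard library are available. Lean on these libraries where they do the work, as an engineer would, in place of code of your own. Each camera call takes 0.05 s, during which the arm holds its last target. There are 200 camera calls.

## Working session

There is one attempt and no reset: what is moved stays moved. The work goes in short steps, Python scripts to look and compute and a shell command to move; the robot and the scene stay as the last step left them, time stands still between calls to the robot, and variables do not carry over. Pictures are saved under pics/ and viewed, at most 10 in all, crops included, and the job is handed in when it is done.

```bash
ls; mkdir -p pics; cat > h.py <<'E'
import numpy as np, cv2
from rig import manip
def K(n):
    p=manip.camera_params(n); f=210/np.tan(np.radians(p["fov_y"])/2)
    return np.array([[f,0,p["cx"]],[0,f,p["cy"]],[0,0,1.]]),np.array(p["D"],float),np.array(p["view"],float)
def ray(n,rc):
    k,D,V=K(n); u=cv2.undistortPoints(np.array([[[rc[1],rc[0]]]],float),k,D)[0,0]
    Vi=np.linalg.inv(V); return Vi[:3,3], Vi[:3,:3]@np.array([u[0],-u[1],-1.])
def onz(n,rc,z):
    o,d=ray(n,rc); return o+d*(z-o[2])/d[2]
def tri(rc1,rc2,a="side",b="top"):
    o1,d1=ray(a,rc1);o2,d2=ray(b,rc2)
    s=np.linalg.lstsq(np.c_[d1,-d2],o2-o1,rcond=None)[0]
    p,q=o1+d1*s[0],o2+d2*s[1]; return (p+q)/2,np.linalg.norm(p-q)
def cloud(n,dep):
    k,D,V=K(n); h,w=dep.shape
    c,r=np.meshgrid(np.arange(w),np.arange(h))
    u=cv2.undistortPoints(np.stack([c.ravel(),r.ravel()],1).astype(float)[:,None],k,D)[:,0]
    z=dep.ravel(); P=np.c_[u[:,0]*z,-u[:,1]*z,-z,np.ones(len(z))]
    W=(np.linalg.inv(V)@P.T).T[:,:3].reshape(h,w,3); W[dep==0]=np.nan; return W
E
python3 - <<'E'
from h import *
print(manip.grip_point_offset)
ims=[]
for n in("side","top"):
    im,d=manip.grab_frame(n); cv2.imwrite(f"pics/{n}0.png",im); np.save(f"{n}0.npy",d)
    print(n,np.linalg.inv(K(n)[2])[:3,3].round(3),(d>0).mean())
    for t in("canister","stop"):print(t,[(np.round(x["location"],1).tolist(),round(x["confidence"],2)) for x in manip.mark_of(t,n)][:4])
    for t in("catch_a_edge","catch_a_hinge","end_a","handle_1","gallipot"):print(t,[(np.round(x["location"],1).tolist(),round(x["confidence"],2)) for x in manip.mark_of(t,n)][:4])
print(manip.state())
E
```

```text
pics
0.0187
side [ 0.437 -0.835  0.823] 0.9960289115646258
canister [([195.1, 250.3], 0.91)]
stop [([249.4, 315.0], 0.93), ([215.1, 358.2], 0.69)]
catch_a_edge [([159.2, 245.9], 0.5)]
catch_a_hinge [([193.6, 251.1], 0.41), ([161.8, 246.8], 0.4)]
end_a [([202.6, 254.3], 0.83)]
handle_1 [([157.6, 224.3], 0.94), ([154.6, 253.6], 0.89), ([155.0, 291.3], 0.69)]
gallipot [([307.4, 203.4], 0.75)]
top [ 0.454 -0.002  1.124] 0.9961649659863946
canister [([227.6, 214.7], 0.6)]
stop [([106.8, 263.3], 0.91), ([163.6, 310.1], 0.84), ([229.3, 229.2], 0.57)]
catch_a_edge [([228.7, 164.1], 0.58)]
catch_a_hinge [([225.1, 179.7], 0.64)]
end_a [([229.7, 228.9], 0.63)]
handle_1 [([217.3, 121.2], 0.91), ([257.3, 121.8], 0.79), ([162.2, 140.0], 0.72)]
gallipot [([285.3, 379.2], 0.89)]
{'clock': 0.8, 'joint_positions': array([ 1.17596211e+00,  3.19595611e-01,  1.56450760e+00, -2.45871344e-05,
        1.25740291e+00, -2.00002670e-02]), 'qvel': array([-9.02111310e-04,  3.38594311e-04,  6.54850417e-04,  1.31034481e-03,
       -2.26013549e-05, -1.32628534e-04]), 'effort': array([ 5.96789214e-04, -4.15364635e+01, -2.34411961e+01,  5.17736237e-05,
       -1.12053031e-04,  2.26410101e-06]), 'position': array([0.21052775, 0.53508282, 0.23133751]), 'tcp_rot': array([1.86318005e-01, 9.82489490e-01, 3.99312041e-05, 2.03543822e-05]), 'force': array([ 0.22524645,  0.44444404, -0.34908117]), 'ft_torque': array([-0.03068466, -0.03450289,  0.00583099]), 'grip_force': 0.0, 'finger_gap': 1.0037809082812266}
```

View pics/side0.png

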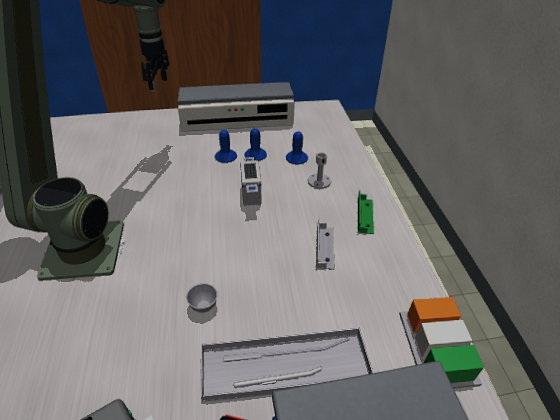

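View pics/top0.png

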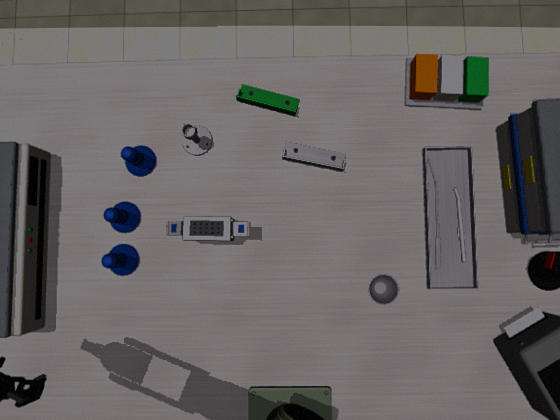

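In the side view the canister is at about (185,250), the grey steel stop at (245,325) and the green look-alike at (212,365). In the top view they are at (228,208), (156,315) and (99,268). The stop I want is the grey one, because green is excluded by the task. I'll measure both and enlarge a crop.

```bash
python3 - <<'E'
from h import *
d=np.load("top0.npy"); W=cloud("top",d)
ds=np.load("side0.npy"); S=cloud("side",ds)
def rect(P,name):
    r=cv2.minAreaRect((P[:,:2]*1000).astype(np.float32)); print(name,len(P),"z",np.percentile(P[:,2],[5,50,95]).round(4),np.round(r[0],1),np.round(r[1],1),round(r[2],1)); print(cv2.boxPoints(r).round(1).tolist())
t=W[130:185,270:360].reshape(-1,3); print("table z",np.nanmedian(t[:,2]))
P=t[t[:,2]>0.012]; rect(P,"stop all"); P=t[t[:,2]>0.028]; rect(P,"stop strip")
c=W[195:260,155:265].reshape(-1,3); c=c[~np.isnan(c[:,0])]
rect(c[c[:,2]>0.06],"can+catch"); L=c[(c[:,2]>0.088)];rect(L,"lid>88")
print("canister centre mark",onz("top",[227.6,214.7],0))
# stop points from side cloud
s=S[215:275,310:342].reshape(-1,3); s=s[(s[:,2]>0.012)]; rect(s,"side stop"); rect(s[s[:,2]>0.028],"side strip")
c2=S[150:215,235:268].reshape(-1,3); rect(c2[(c2[:,2]>0.086)&(c2[:,1]<.2)],"side lid")
# profile along canister length (y) of heights
for y in np.arange(0.04,0.29,0.01):
    m=(abs(c[:,1]-y)<.005)&(c[:,2]>0.03)
    if m.any(): print(round(y,3),m.sum(),np.median(c[m,2]).round(4),np.percentile(c[m,0],[3,97]).round(4))
m=cv2.imread("pics/top0.png")
cv2.imwrite("pics/crop0.png",np.hstack([cv2.resize(m[75:265,150:360],None,fx=2.6,fy=2.6,interpolation=2)]))
g=manip.mark_of("handle_1","side")
for a,b in (([249.4,315],[163.6,310.1]),([195.1,250.3],[227.6,214.7])): print(tri(a,b))
E
```

```text
table z 0.0001970600666565403
stop all 243 z [0.0135 0.0321 0.0389] [673.2 -72.3] [159.3  26.9] 77.1
[[642.2999877929688, -147.0], [668.5, -153.0], [704.2000122070312, 2.299999952316284], [678.0, 8.300000190734863]]
stop strip 142 z [0.0296 0.0362 0.0392] [662.9 -69.3] [157.9   5. ] 77.3
[[643.0999755859375, -145.6999969482422], [648.0, -146.8000030517578], [682.5999755859375, 7.199999809265137], [677.7999877929688, 8.300000190734863]]
can+catch 1711 z [0.0793 0.0934 0.0978] [497.9 189.8] [204.   57.5] 89.2
[[467.70001220703125, 88.19999694824219], [525.2000122070312, 87.4000015258789], [528.0999755859375, 291.3999938964844], [470.6000061035156, 292.20001220703125]]
lid>88 1411 z [0.0893 0.0941 0.098 ] [497.6 173.1] [170.6  57.3] 89.2
[[467.70001220703125, 88.19999694824219], [525.0, 87.4000015258789], [527.5, 258.0], [470.20001220703125, 258.79998779296875]]
canister centre mark [0.502242   0.18492366 0.        ]
side stop 144 z [0.0139 0.0253 0.0395] [674.4 -69.5] [165.7  26.5] 77.1
[[643.0, -147.3000030517578], [668.7999877929688, -153.1999969482422], [705.7000122070312, 8.3000001
[... 587 characters left out ...]
09]
0.12 56 0.088 [0.4801 0.511 ]
0.13 86 0.0887 [0.4723 0.5219]
0.14 115 0.0939 [0.4685 0.522 ]
0.15 105 0.0946 [0.4689 0.5257]
0.16 100 0.0951 [0.4688 0.5256]
0.17 102 0.095 [0.469  0.5258]
0.18 109 0.0953 [0.4696 0.5255]
0.19 107 0.0948 [0.4696 0.5262]
0.2 103 0.0948 [0.4695 0.5241]
0.21 102 0.095 [0.4695 0.5265]
0.22 102 0.0947 [0.4698 0.5265]
0.23 104 0.0947 [0.47   0.5264]
0.24 102 0.0938 [0.47   0.5268]
0.25 64 0.0894 [0.4768 0.5201]
0.26 54 0.0844 [0.4846 0.5159]
0.27 49 0.0815 [0.4848 0.5159]
0.28 51 0.0786 [0.485  0.5165]
(array([ 0.66352097, -0.06562063, -0.01245592]), np.float64(0.008793234089421427))
(array([0.49865001, 0.18474417, 0.00148895]), np.float64(0.007052658534030933))
```

View pics/crop0.png

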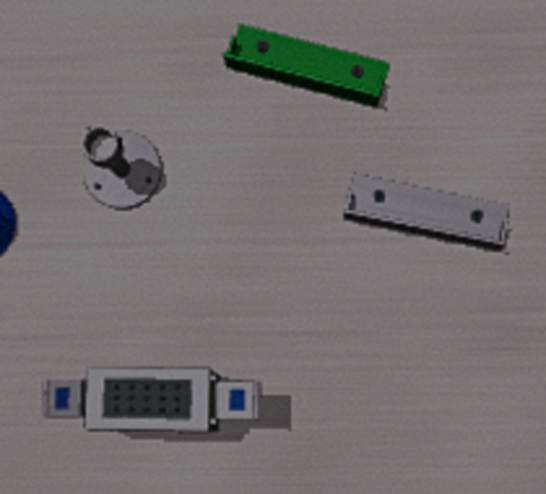

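The grey bracket at crop (428,210) is the stop; the green one at (310,65) is the look-alike. Measured:

- **Stop:** face middle about (0.661, −0.069), yaw −12.9°.
- **Canister:** centre (0.498, 0.190), long axis at 89.2°, lid top at 95 mm.
- **Catches:** both open, at about 1.3 and 1.65 rad.

I'll move over it and descend with the gripper open.

```bash
python3 -m crank '[[0.287,-0.345,-0.03,-69.3],[0.287,-0.345,-0.03,-69.3],[0.287,-0.345,-0.03,-69.3],[0.287,-0.345,-0.03,-69.3],[0.287,-0.345,-0.03,-69.3],[0.287,-0.345,-0.03,-69.3],[0.287,-0.345,-0.03,-69.3],[0.287,-0.345,-0.03,-69.3],[0.287,-0.345,-0.03,-69.3],[0.287,-0.345,-0.03,-69.3],[0.287,-0.345,-0.03,-69.3],[0.287,-0.345,-0.03,-69.3],[0.287,-0.345,-0.03,-69.3],[0.287,-0.345,-0.03,-69.3],[0.287,-0.345,-0.03,-69.3]]' 0
python3 - <<'E'
from h import *
im,d=manip.grab_frame("side"); cv2.imwrite("pics/side1.png",cv2.resize(im[60:260,150:350],None,fx=3,fy=3))
s=manip.state();print(s["position"],s["tcp_rot"],s["joint_positions"])
E
```

```text
clock: 2.1
position: [0.4968, 0.191, 0.2014]
tcp_rot: [0.711, 0.703, 0.0, -0.0]
force: [-0.1, -0.2, 0.4]
finger_gap: 0.999
grip_force: 0.0
[0.49672671 0.19117118 0.20151776] [ 7.11230784e-01  7.02958568e-01  1.17335379e-04 -1.02366166e-04] [3.45610113e-01 2.73995618e-01 1.70915196e+00 3.10462258e-04
 1.15831825e+00 3.57184420e-01]
```

View pics/side1.png

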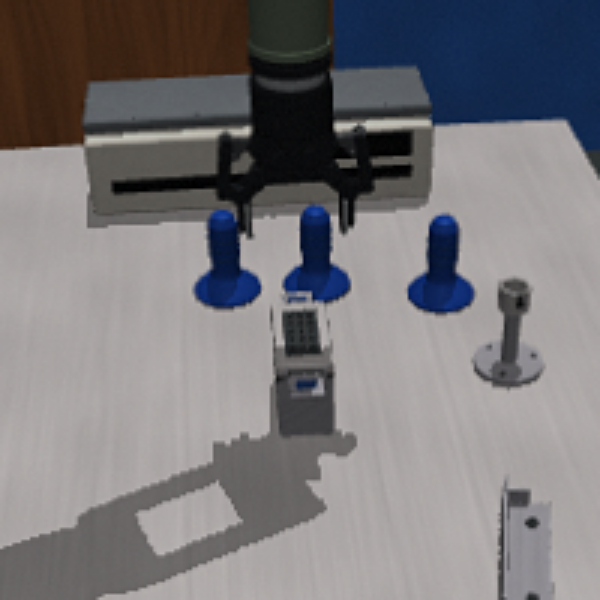

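The picture shows the open fingers (crop columns 248 and 345) straddling the canister (lid at about 302), with free space either side. I'll descend and grip.

```bash
python3 -m crank '[[0,0,-0.04,0],[0,0,-0.08,0],[0,0,-0.11,0],[0,0,-0.13,0],[0,0,-0.143,0],[0,0,-0.143,0]]' 0; python3 -m crank '[[0,0,0,0],[0,0,0,0],[0,0,0,0],[0,0,0,0],[0,0,0,0],[0,0,0,0],[0,0,0,0],[0,0,0,0],[0,0,0,0],[0,0,0,0]]' 255 45;  python3 -m crank '[[0,0,0.005,0],[0,0,0.01,0],[0,0,0.02,0],[0,0,0.03,0],[0,0,0.03,0]]'
```

```text
clock: 2.65
position: [0.4948, 0.1905, 0.0557]
tcp_rot: [0.711, 0.703, -0.003, -0.001]
force: [-0.3, -0.2, -0.3]
finger_gap: 1.003
grip_force: 0.0
clock: 3.48
position: [0.4978, 0.1909, 0.0598]
tcp_rot: [0.712, 0.702, 0.001, 0.0]
force: [-3.6, 2.9, 7.0]
finger_gap: 0.679
grip_force: 49.8
clock: 3.9
position: [0.499, 0.1905, 0.0906]
tcp_rot: [0.712, 0.702, 0.002, 0.001]
force: [0.5, -0.3, -5.4]
finger_gap: 0.677
grip_force: 50.0
```

```bash
python3 -m crank '[[0.02,-0.07,0.01,0],[0.04,-0.12,0.01,20],[0.074,-0.239,0.01,77.9],[0.074,-0.239,0.01,77.9],[0.074,-0.239,0.01,77.9],[0.074,-0.239,0.01,77.9],[0.074,-0.239,0.01,77.9],[0.074,-0.239,0.01,77.9],[0.074,-0.239,0.01,77.9],[0.074,-0.239,0.01,77.9],[0.074,-0.239,0.01,77.9],[0.074,-0.239,0.01,77.9],[0.074,-0.239,0.01,77.9],[0.074,-0.239,0.01,77.9],[0.074,-0.239,-0.01,77.9],[0.074,-0.239,-0.024,77.9],[0.074,-0.239,-0.028,77.9],[0.074,-0.239,-0.028,77.9]]'
cat > look.py <<'E'
from h import *; import sys
k=sys.argv[1]
def rect(P,name):
    r=cv2.minAreaRect((P[:,:2]*1000).astype(np.float32)); print(name,len(P),"z",np.percentile(P[:,2],[2,50,98]).round(4),np.round(r[0],1),np.round(r[1],1),round(r[2],1),cv2.boxPoints(r).round(1).tolist())
for n in("side","top"):
    im,d=manip.grab_frame(n); np.save(f"{n}{k}.npy",d); C=cloud(n,d)
    m=(C[...,0]>.4)&(C[...,0]<.8)&(C[...,1]>-.25)&(C[...,1]<.1)&(C[...,2]>.004)&(C[...,2]<.3)
    r,c=np.where(m); a=slice(max(r.min()-8,0),r.max()+8); b=slice(max(c.min()-8,0),c.max()+8)
    o=cv2.resize(im[a,b],None,fx=3,fy=3,interpolation=2)
    f=min(1,800/o.shape[1],600/o.shape[0]); cv2.imwrite(f"pics/{n}{k}.png",cv2.resize(o,None,fx=f,fy=f)); print(n,a,b,f)
s=manip.state();print(s["position"],s["tcp_rot"],s["clock"],s["joint_positions"].round(2))
E
python3 look.py 2
```

```text
clock: 5.4
position: [0.571, -0.049, 0.0605]
tcp_rot: [0.113, 0.994, -0.0, -0.001]
force: [-0.3, 0.3, -4.7]
finger_gap: 0.673
grip_force: 50.2
side slice(np.int64(150), np.int64(287), None) slice(np.int64(228), np.int64(381), None) 1
top slice(np.int64(102), np.int64(273), None) slice(np.int64(239), np.int64(390), None) 1
[ 0.57181506 -0.04895871  0.06059384] [1.12484488e-01 9.93653400e-01 5.31118866e-05 3.98376333e-04] 5.5 [-0.11  0.47  1.8   0.    0.87 -1.45]
```

View pics/side2.png

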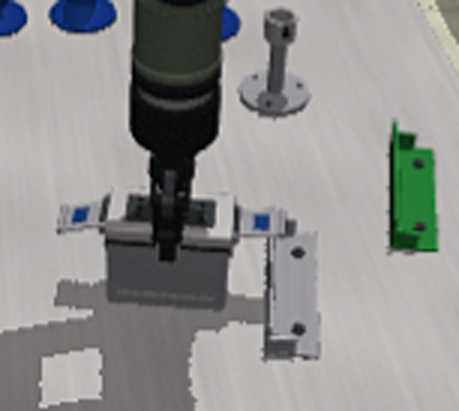

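The canister hangs upright, square before the stop (crop (290,295)), with both catches open. I'll lower it the last millimetre and slide it forward, watching the force.

```bash
python3 -m crank '[[0.01,-0.0023,0,0],[0.02,-0.0046,0,0],[0.028,-0.0064,-0.001,0],[0.031,-0.0071,-0.001,0],[0.031,-0.0071,-0.001,0]]'; python3 -m crank '[[0.001,-0.0002,0,0],[0.002,-0.0005,0,0],[0.002,-0.0005,0,0]]';python3 -m crank '[[0.001,-0.0002,0,0],[0.002,-0.0005,0,0],[0.002,-0.0005,0,0]]';python3 -m crank '[[0.001,-0.0002,0,0],[0.002,-0.0005,0,0],[0.002,-0.0005,0,0]]'
```

```text
clock: 5.92
position: [0.6039, -0.0562, 0.0598]
tcp_rot: [0.112, 0.994, 0.0, 0.001]
force: [-0.3, -0.5, -1.7]
finger_gap: 0.675
grip_force: 50.8
clock: 6.17
position: [0.604, -0.0563, 0.0598]
tcp_rot: [0.112, 0.994, 0.0, -0.0]
force: [-4.2, 1.0, 3.5]
finger_gap: 0.672
grip_force: 51.1
clock: 6.42
position: [0.6052, -0.0567, 0.0599]
tcp_rot: [0.112, 0.994, 0.0, -0.001]
force: [-7.4, 1.3, 5.5]
finger_gap: 0.673
grip_force: 51.4
clock: 6.67
position: [0.6072, -0.0572, 0.0599]
tcp_rot: [0.112, 0.994, 0.0, -0.001]
force: [-5.6, 1.1, 5.0]
finger_gap: 0.672
grip_force: 51.4
```

```bash
for i in 1 2; do python3 -m crank '[[0.001,-0.0002,0,0],[0.002,-0.0005,0,0],[0.002,-0.0005,0,0]]'|egrep 'pos|force:'; done; python3 look.py 3; python3 - <<'E'
from h import *
for n in("side","top"):
    W=cloud(n,np.load(f"{n}3.npy")); w=W.reshape(-1,3); w=w[~np.isnan(w[:,0])]
    u=np.array([.975,-.2225]);v=np.array([.2225,.975])
    q=(w[:,:2]-[.661,-.069]);s=q@u;t=q@v;z=w[:,2]
    m=(z>.028)&(z<.045)&(abs(t)<.08)&(abs(s)<.02);print(n,"stop s",np.percentile(s[m],[2,25,50,75,98]).round(4),m.sum())
    m=(z>.0915)&(z<.099)&(abs(t+0.0)<.045)&(s<.03)&(s>-.15);print("lid s",np.percentile(s[m],[1,50,99]).round(4),"t",np.percentile(t[m],[1,50,99]).round(4))
    m=(z>.02)&(z<.075)&(s>-.18)&(s<-.02)&(abs(t+.03)<.015);print("side wall s",np.percentile(s[m],[1,50,99]).round(4) if m.any() else 0)
E
```

```text
position: [0.6077, -0.0574, 0.06]
force: [-10.5, 1.8, 8.9]
grip_force: 51.8
position: [0.6078, -0.0574, 0.0601]
force: [-15.3, 4.0, 12.8]
grip_force: 52.3
side slice(np.int64(149), np.int64(293), None) slice(np.int64(216), np.int64(369), None) 1
top slice(np.int64(102), np.int64(270), None) slice(np.int64(239), np.int64(391), None) 1
[ 0.60779922 -0.05741572  0.06007891] [ 1.11751616e-01  9.93724415e-01  3.67710654e-04 -4.81956098e-03] 7.2667 [-0.11  0.53  1.7   0.    0.93 -1.46]
side stop s [-0.0191 -0.0089  0.0004  0.0023  0.0033] 69
lid s [-0.1113 -0.0665  0.0014] t [-0.0393 -0.0058  0.028 ]
side wall s [-0.1096 -0.0663 -0.0211]
top stop s [-0.0005  0.0006  0.001   0.0025  0.0042] 10
lid s [-0.0947 -0.0828 -0.0687] t [-0.0305  0.0021  0.026 ]
side wall s [-0.0642 -0.0642 -0.0642]
```

View pics/side3.png

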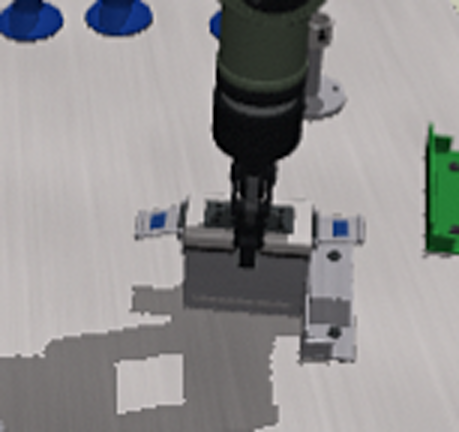

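It stalled at the face with the reaction rising, and the picture agrees: the end wall is against the stop, crop (308,290), and the catch clears above it. I'll unload, release and rise.

```bash
python3 -m crank '[[-0.001,0.0002,0.0005,0],[-0.0025,0.0006,0.001,0],[-0.0025,0.0006,0.001,0]]'; python3 -m crank '[[0,0,0,0],[0,0,0,0],[0,0,0,0],[0,0,0,0],[0,0,0,0],[0,0,0,0]]' 0; python3 -m crank '[[0,0,0.02,0],[0,0,0.05,0],[0,0,0.08,0],[0,0,0.08,0]]'; python3 -m crank '[[-0.04,0.009,0,0],[-0.08,0.018,0,0],[-0.0975,0.022,0,0],[-0.0975,0.022,0,0],[-0.0975,0.022,0,0],[-0.0975,0.022,0,0],[-0.0975,0.022,0,0]]' 255
python3 look.py 4; python3 - <<'E'
from h import *
for n in("side","top"):
    W=cloud(n,np.load(f"{n}4.npy")); w=W.reshape(-1,3); w=w[~np.isnan(w[:,0])]
    u=np.array([.975,-.2225]);v=np.array([.2225,.975])
    q=(w[:,:2]-[.661,-.069]);s=q@u;t=q@v;z=w[:,2]
    m=(z>.092)&(z<.099)&(abs(t)<.045)&(s<.03)&(s>-.117)
    r=cv2.minAreaRect((np.c_[s,t][m]*1000).astype(np.float32));print(n,"lid (s,t) centre",np.round(r[0],1),np.round(r[1],1),round(r[2],1))
E
```

```text
clock: 7.52
position: [0.6078, -0.0573, 0.06]
tcp_rot: [0.112, 0.994, 0.0, -0.002]
force: [-6.6, 2.2, 2.0]
finger_gap: 0.672
grip_force: 51.2
clock: 8.02
position: [0.6104, -0.058, 0.0604]
tcp_rot: [0.112, 0.994, 0.0, 0.0]
force: [0.3, 0.3, -1.0]
finger_gap: 1.004
grip_force: 0.0
clock: 8.35
position: [0.6139, -0.0583, 0.1467]
tcp_rot: [0.112, 0.994, 0.0, 0.006]
force: [0.8, -1.1, 0.6]
finger_gap: 0.995
grip_force: 0.0
clock: 8.93
position: [0.514, -0.0362, 0.1404]
tcp_rot: [0.112, 0.994, 0.0, 0.001]
force: [0.2, 0.9, 0.7]
finger_gap: 0.008
grip_force: 0.0
side slice(np.int64(150), np.int64(308), None) slice(np.int64(217), np.int64(371), None) 1
top slice(np.int64(102), np.int64(274), None) slice(np.int64(239), np.int64(393), None) 1
[ 0.51364533 -0.03613766  0.14017046] [1.12217935e-01 9.93683573e-01 4.37727076e-05 2.98696042e-04] 9.0333 [-0.09  0.3   1.84  0.    1.   -1.44]
side lid (s,t) centre [-43.1  -0.1] [ 60.6 145.9] 89.6
top lid (s,t) centre [-13.4  -2.8] [57.2 86.4] 89.8
```

View pics/side4.png

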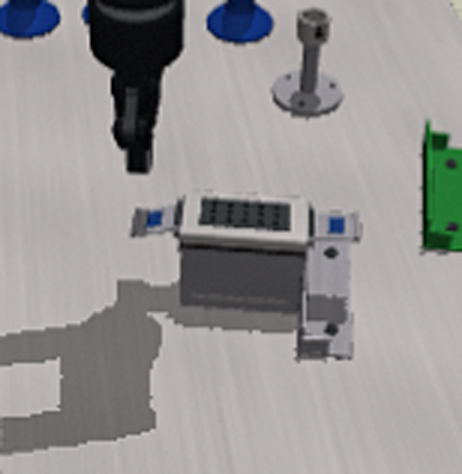

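The shut fingers are above the robot-side catch (crop (140,165) over (153,220)), and the canister stands square against the stop (about 303,290). I'll press down along the arc.

```bash
python3 -m crank '[[-0.003,0.0007,-0.03,0],[-0.003,0.0007,-0.052,0],[-0.003,0.0007,-0.058,0],[-0.003,0.0007,-0.062,0],[-0.003,0.0007,-0.066,0]]'|egrep 'pos|rot|force:'; python3 -m crank '[[0,0,-0.005,0],[0,0,-0.01,0],[0,0,-0.01,0]]'|egrep 'pos|rot|force:'; python3 -m crank '[[0,0,-0.005,0],[0,0,-0.01,0],[0,0,-0.015,0],[0,0,-0.02,0],[0,0,-0.025,0],[0,0,-0.025,0]]'|egrep 'pos|rot|force:'
python3 look.py 5
```

```text
position: [0.5096, -0.0353, 0.0746]
tcp_rot: [0.112, 0.994, -0.0, -0.0]
force: [-2.1, -0.7, 4.9]
grip_force: 2.4
position: [0.5114, -0.0354, 0.0652]
tcp_rot: [0.112, 0.994, 0.0, 0.002]
force: [0.4, -0.4, 1.7]
grip_force: 0.1
position: [0.51, -0.035, 0.0405]
tcp_rot: [0.112, 0.994, 0.0, 0.001]
force: [-3.2, 1.4, 9.7]
grip_force: 4.2
side slice(np.int64(149), np.int64(297), None) slice(np.int64(214), np.int64(371), None) 1
top slice(np.int64(102), np.int64(274), None) slice(np.int64(239), np.int64(392), None) 1
[ 0.51052055 -0.03512375  0.04089986] [1.12162148e-01 9.93688986e-01 2.00269943e-04 1.34559042e-03] 10.3 [-0.09  0.42  1.96  0.    0.75 -1.44]
```

View pics/side5.png

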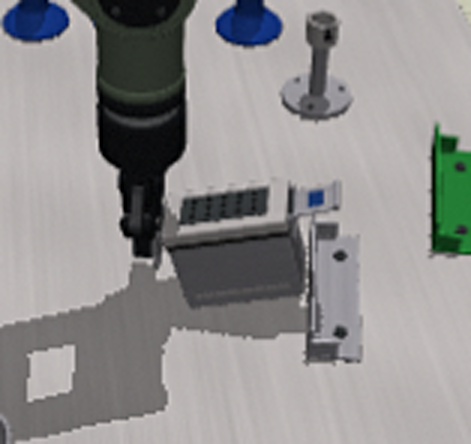

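The canister is rocking back: its stop end is lifted, with the lid edge at crop (290,180). I'll raise the fingers gently to set it down again, then finish by pushing horizontally.

```bash
python3 -m crank '[[0,0,0.003,0],[0,0,0.006,0],[0,0,0.009,0],[0,0,0.012,0],[0,0,0.015,0],[0,0,0.018,0],[0,0,0.021,0],[0,0,0.024,0],[0,0,0.027,0],[-0.01,0.0023,0.03,0],[-0.02,0.0046,0.03,0],[-0.03,0.007,0.03,0],[-0.03,0.007,0.03,0]]'|egrep 'pos|rot|force:'
python3 look.py 6
```

```text
position: [0.4759, -0.0276, 0.069]
tcp_rot: [0.112, 0.994, 0.0, -0.002]
force: [-0.7, 0.8, -0.4]
grip_force: 0.0
side slice(np.int64(148), np.int64(313), None) slice(np.int64(217), np.int64(368), None) 1
top slice(np.int64(102), np.int64(274), None) slice(np.int64(239), np.int64(390), None) 1
[ 0.4787753  -0.02801252  0.0693804 ] [ 1.11981960e-01  9.93710238e-01  4.66555110e-05 -4.09488301e-05] 11.4833 [-0.08  0.34  2.    0.    0.8  -1.43]
```

View pics/side6.png

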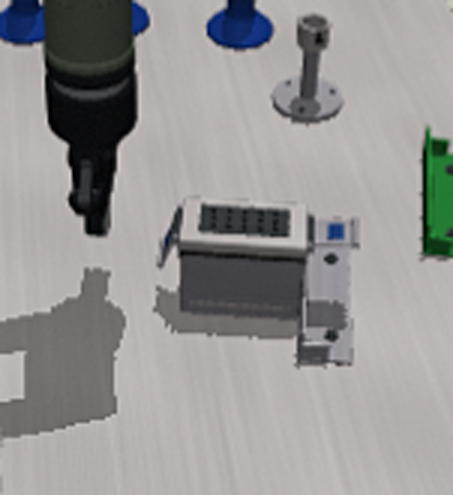

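It settled upright against the stop, with the catch now about 0.6 rad (edge at crop (165,262)). Next comes the horizontal push at edge height.

```bash
python3 -m crank '[[0,0,-0.02,0],[0,0,-0.031,0],[0,0,-0.031,0],[0.015,-0.0034,-0.031,0],[0.022,-0.005,-0.031,0],[0.03,-0.0068,-0.031,0],[0.038,-0.0087,-0.031,0],[0.044,-0.01,-0.031,0],[0.048,-0.011,-0.031,0],[0.048,-0.011,-0.031,0]]'|egrep 'pos|rot|force:'; for i in 1 2 3; do python3 -m crank '[[0.001,-0.0002,0,0],[0.002,-0.0005,0,0],[0.002,-0.0005,0,0]]'|egrep 'pos|rot|force:'; done
```

```text
position: [0.5262, -0.0389, 0.0375]
tcp_rot: [0.112, 0.994, 0.0, -0.002]
force: [-3.3, 1.4, -2.3]
grip_force: 1.5
position: [0.5278, -0.0394, 0.0378]
tcp_rot: [0.112, 0.994, 0.0, -0.002]
force: [-4.1, 2.2, -2.6]
grip_force: 2.5
position: [0.5303, -0.0399, 0.0379]
tcp_rot: [0.112, 0.994, 0.0, -0.001]
force: [-3.8, 2.6, -2.2]
grip_force: 2.4
position: [0.533, -0.0406, 0.0381]
tcp_rot: [0.112, 0.994, 0.0, -0.001]
force: [-4.1, 1.8, -2.0]
grip_force: 2.3
```

```bash
for i in 1 2 3 4; do python3 -m crank '[[0.001,-0.0002,0,0],[0.002,-0.0005,0,0],[0.002,-0.0005,0,0]]'|egrep 'pos|force:'; done
```

```text
position: [0.5332, -0.0408, 0.0378]
force: [-7.2, 3.6, -0.4]
grip_force: 3.7
position: [0.5332, -0.0407, 0.0376]
force: [-11.7, 6.0, 1.0]
grip_force: 2.3
position: [0.533, -0.0406, 0.0374]
force: [-17.6, 7.4, 4.2]
grip_force: 0.4
position: [0.5328, -0.0406, 0.0371]
force: [-21.5, 8.9, 8.0]
grip_force: 0.0
```

It stalled exactly at the predicted place for the catch home, 23 N against the stop. I'll back off and check.

```bash
python3 -m crank '[[-0.004,0.001,0,0],[-0.008,0.002,0,0],[-0.02,0.0046,0,0],[-0.05,0.0114,0,0],[-0.06,0.014,0.04,0],[-0.06,0.014,0.08,0],[-0.06,0.014,0.108,0],[-0.06,0.014,0.108,0]]' 0 |egrep 'pos|rot|force:'
python3 look.py 7; python3 - <<'E'
from h import *
u=np.array([.975,-.2225]);v=np.array([.2225,.975])
for n in("side","top"):
    W=cloud(n,np.load(f"{n}7.npy")); w=W.reshape(-1,3); w=w[~np.isnan(w[:,0])]
    q=(w[:,:2]-[.661,-.069]);s=q@u;t=q@v;z=w[:,2]
    m=(z>.0925)&(z<.099)&(abs(t)<.045)&(s<.01)&(s>-.117)
    r=cv2.minAreaRect((np.c_[s,t][m]*1000).astype(np.float32));print(n,"lid (s,t)",np.round(r[0],1),np.round(r[1],1),round(r[2],1))
    m=(z>.03)&(z<.045)&(abs(t)>.04)&(abs(t)<.08)&(abs(s)<.02);print("stop s",np.percentile(s[m],[5,50,95]).round(4),m.sum())
E
```

```text
position: [0.4879, -0.0296, 0.1537]
tcp_rot: [0.112, 0.994, -0.0, 0.01]
force: [1.1, 0.4, 0.4]
grip_force: 0.0
side slice(np.int64(148), np.int64(299), None) slice(np.int64(218), np.int64(369), None) 1
top slice(np.int64(102), np.int64(271), None) slice(np.int64(239), np.int64(392), None) 1
[ 0.48420611 -0.02921158  0.14856399] [ 1.12101668e-01  9.93687545e-01 -6.95377011e-05  4.27480342e-03] 14.8333 [-0.08  0.25  1.9  -0.    0.99 -1.43]
side lid (s,t) [-56.   -2.2] [112.6  61.9] 0.6
stop s [0.0005 0.0026 0.0033] 24
top lid (s,t) [-51.1  -3.1] [108.9  57.4] 0.1
stop s [-0.0001  0.0015  0.0042] 62
```

View pics/side7.png

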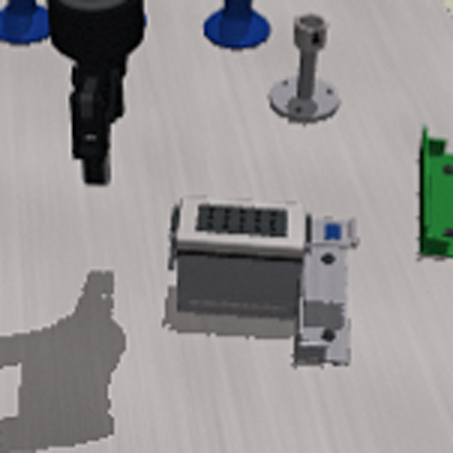

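The robot-side catch lies flat against the end wall (crop (172,245)), the other is still open (333,232), and the canister is flush and square. I'll regrip, lift, back off, and turn it −180° (joint 6 goes from −83° to +97°).

```bash
python3 -m crank '[[0.04,-0.009,0,0],[0.08,-0.0187,0,0],[0.124,-0.029,0,0],[0.124,-0.029,0,0],[0.124,-0.029,0,0],[0.124,-0.029,0,0],[0.124,-0.029,0,0],[0.124,-0.029,-0.03,0],[0.124,-0.029,-0.06,0],[0.124,-0.029,-0.08,0],[0.124,-0.029,-0.088,0],[0.124,-0.029,-0.088,0],[0.124,-0.029,-0.088,0]]' 0; python3 -m crank '[[0,0,0,0],[0,0,0,0],[0,0,0,0],[0,0,0,0],[0,0,0,0],[0,0,0,0],[0,0,0,0],[0,0,0,0]]' 255 45
```

```text
clock: 15.92
position: [0.6055, -0.0576, 0.0591]
tcp_rot: [0.112, 0.994, 0.0, 0.0]
force: [0.7, -0.2, 0.5]
finger_gap: 1.0
grip_force: 0.0
clock: 16.58
position: [0.6066, -0.0576, 0.0601]
tcp_rot: [0.112, 0.994, 0.0, 0.002]
force: [0.1, 2.3, 6.8]
finger_gap: 0.672
grip_force: 50.2
```

```bash
python3 -m crank '[[0,0,0.005,0],[0,0,0.02,0],[-0.02,0.0045,0.045,0],[-0.04,0.009,0.05,-7],[-0.055,0.0125,0.05,-90],[-0.055,0.0125,0.05,-90],[-0.055,0.0125,0.05,-90],[-0.055,0.0125,0.05,-90],[-0.055,0.0125,0.05,-90],[-0.055,0.0125,0.05,-90],[-0.055,0.0125,0.05,-90],[-0.055,0.0125,0.05,-90],[-0.055,0.0125,0.05,-90],[-0.055,0.0125,0.05,-90],[-0.055,0.0125,0.05,-90],[-0.055,0.0125,0.05,-90],[-0.055,0.0125,0.05,-90],[-0.055,0.0125,0.05,-90]]'; python3 -m crank '[[0,0,0,-90],[0,0,0,-90],[0,0,0,-90],[0,0,0,-90],[0,0,0,-90],[0,0,0,-90],[0,0,0,-90],[0,0,0,-90],[0,0,0,-90],[0,0,0,-90],[0,0,0,-90],[0,0,0,-90],[0,0,0,-90],[0,0,0,-90],[0,0,0,-90],[0,0,0,-90]]'
```

```text
clock: 18.08
position: [0.5497, -0.0452, 0.1077]
tcp_rot: [0.781, 0.624, -0.001, -0.001]
force: [-0.1, -0.4, -6.1]
finger_gap: 0.669
grip_force: 50.8
clock: 19.42
position: [0.5503, -0.0452, 0.1082]
tcp_rot: [0.994, -0.111, -0.0, 0.0]
force: [-0.0, 0.3, -6.0]
finger_gap: 0.67
grip_force: 50.8
```

```bash
python3 -m crank '[[0,0,-0.02,0],[0,0,-0.04,0],[0,0,-0.046,0],[0,0,-0.047,0],[0.015,-0.0034,-0.047,0],[0.03,-0.0068,-0.047,0],[0.042,-0.0096,-0.048,0],[0.05,-0.0114,-0.0483,0],[0.05,-0.0114,-0.0483,0]]'; for i in 1 2 3 4; do python3 -m crank '[[0.001,-0.0002,0,0],[0.002,-0.0005,0,0],[0.002,-0.0005,0,0]]'|egrep 'pos|rot|force:'; done
```

```text
clock: 20.17
position: [0.6027, -0.057, 0.0606]
tcp_rot: [0.994, -0.112, 0.002, 0.0]
force: [0.3, -0.5, -5.9]
finger_gap: 0.672
grip_force: 51.0
position: [0.6018, -0.0569, 0.0602]
tcp_rot: [0.994, -0.112, -0.0, -0.0]
force: [0.4, 0.2, -3.8]
grip_force: 51.2
position: [0.6039, -0.0575, 0.0601]
tcp_rot: [0.994, -0.112, -0.001, 0.0]
force: [-1.9, 0.4, -2.1]
grip_force: 51.3
position: [0.6064, -0.0581, 0.0601]
tcp_rot: [0.994, -0.112, -0.0, 0.0]
force: [-2.8, 0.1, -1.6]
grip_force: 51.4
position: [0.6064, -0.0582, 0.0601]
tcp_rot: [0.994, -0.112, -0.002, -0.0]
force: [-7.3, 2.3, 2.9]
grip_force: 52.0
```

```bash
python3 -m crank '[[0.001,-0.0002,-0.0005,0],[0.002,-0.0005,-0.001,0],[0.002,-0.0005,-0.001,0],[0.002,-0.0005,-0.001,0]]'|egrep 'pos|rot|force:';  python3 -m crank '[[-0.001,0.0002,0.0005,0],[-0.003,0.0007,0.001,0],[-0.003,0.0007,0.001,0]]'|egrep 'pos|rot|force:'; python3 -m crank '[[0,0,0,0],[0,0,0,0],[0,0,0,0],[0,0,0,0],[0,0,0,0],[0,0,0,0]]' 0|egrep 'pos|rot|force:'; python3 -m crank '[[0,0,0.02,0],[0,0,0.05,0],[0,0,0.08,0],[0,0,0.08,0]]'|egrep 'pos|force:'; python3 -m crank '[[-0.04,0.009,0,0],[-0.08,0.018,0,0],[-0.12,0.027,0,0],[-0.14,0.032,0,0],[-0.14,0.032,0,0],[-0.14,0.032,0,0],[-0.14,0.032,0,0]]' 255
cat > prof.py <<'E'
from h import *; import sys; k=sys.argv[1]
u=np.array([.975,-.2225]);v=np.array([.2225,.975])
for n in("side","top"):
    im,d=manip.grab_frame(n); cv2.imwrite(f"pics/{n}{k}.png",im)
    W=cloud(n,d); w=W.reshape(-1,3); w=w[~np.isnan(w[:,0])]
    q=(w[:,:2]-[.661,-.069]);s=q@u;t=q@v;z=w[:,2]
    m=(z>.0925)&(z<.099)&(abs(t)<.045)&(s<.01)&(s>-.117)
    r=cv2.minAreaRect((np.c_[s,t][m]*1000).astype(np.float32));print(n,"lid (s,t)",np.round(r[0],1),np.round(r[1],1),round(r[2],1))
    for lo,hi in((-.175,0),(0,.06)):
        o=[]
        for a in np.arange(-.172,.06,.006):
            if not lo<=a<hi or -.11<a<-.01: continue
            m=(abs(s-a)<.003)&(abs(t+.002)<.013)&(z<.11)
            if m.any(): o.append((round(a*1000),round(np.percentile(z[m],90)*1000)))
        print(o)
E
python3 prof.py 8
```

```text
position: [0.6065, -0.0582, 0.0602]
tcp_rot: [0.994, -0.112, -0.004, -0.0]
force: [-14.8, 3.1, 12.0]
grip_force: 53.1
position: [0.6064, -0.0582, 0.0601]
tcp_rot: [0.994, -0.112, -0.001, 0.0]
force: [-4.1, 0.1, 0.2]
grip_force: 51.7
position: [0.608, -0.0585, 0.0602]
tcp_rot: [0.994, -0.112, 0.0, 0.0]
force: [0.2, -0.4, -0.4]
grip_force: 0.0
position: [0.6114, -0.0589, 0.1464]
force: [1.5, 0.4, 0.2]
grip_force: 0.0
clock: 23.17
position: [0.4689, -0.0266, 0.1404]
tcp_rot: [0.994, -0.112, 0.001, 0.0]
force: [0.1, -0.2, -0.3]
finger_gap: 0.015
grip_force: 0.0
side lid (s,t) [-55.5  -2.2] [111.8  60.6] 1.2
[(-172, 1), (-166, 1), (-160, 91), (-154, 94), (-148, 90), (-142, 91), (-136, 90), (-130, 90), (-124, 90), (-118, 90), (-112, 95), (-10, 96), (-4, 96)]
[(2, 95), (8, 90), (14, 6), (20, 6), (26, 6), (32, 6), (38, 5), (44, 6), (50, 3), (56, 1)]
top lid (s,t) [-54.5  -3.1] [123.   57.4] 0.3
[(-124, 90), (-118, 90), (-112, 94), (-10, 96), (-4, 97)]
[(2, 96), (8, 90), (26, 5), (32, 6), (38, 5), (44, 7), (50, 3), (56, 3)]
```

The numbers confirm it: lid square, shut end over the stop, and the open catch facing the robot with its edge near s=−157 mm and about 1.65 rad. I'll follow the catch's own arc this time so the canister does not rock.

```bash
python3 -m crank '[[0.034,-0.0078,-0.015,0],[0.0351,-0.008,-0.03,0],[0.0351,-0.008,-0.04,0],[0.0351,-0.008,-0.045,0],[0.0351,-0.008,-0.051,0],[0.0356,-0.0081,-0.057,0],[0.0361,-0.0082,-0.0626,0],[0.0361,-0.0082,-0.0626,0]]'|egrep 'pos|rot|force:'; python3 -m crank '[[0.001,-0.0002,-0.005,0],[0.0022,-0.0005,-0.0075,0],[0.0039,-0.0009,-0.0098,0],[0.0039,-0.0009,-0.0098,0]]' |egrep 'pos|rot|force:'
python3 prof.py 9
```

```text
position: [0.5029, -0.0346, 0.0768]
tcp_rot: [0.994, -0.112, -0.001, 0.0]
force: [0.5, -0.1, -0.1]
grip_force: 0.0
position: [0.5076, -0.0355, 0.0673]
tcp_rot: [0.994, -0.112, -0.0, -0.0]
force: [-0.9, 1.0, 1.5]
grip_force: 0.8
side lid (s,t) [-55.2  -1.5] [121.6  60.3] 0.6
[(-172, 2), (-166, 82), (-160, 94), (-154, 94), (-148, 89), (-142, 72), (-136, 75), (-130, 80), (-124, 84), (-118, 90), (-112, 95), (-10, 97), (-4, 97)]
[(2, 95), (8, 91), (14, 6), (20, 5), (26, 6), (32, 5), (38, 6), (44, 5), (50, 3), (56, 2)]
top lid (s,t) [-38.   -3.1] [85.9 57.1] 0.6
[(-10, 97), (-4, 96)]
[(2, 96), (8, 92), (26, 7), (32, 7), (38, 5), (44, 6), (50, 2), (56, 2)]
```

```bash
python3 -m crank '[[0.0012,-0.0003,-0.002,0],[0.0025,-0.0006,-0.0042,0],[0.004,-0.0009,-0.0062,0],[0.0058,-0.0013,-0.0081,0],[0.0078,-0.0018,-0.0098,0],[0.0098,-0.0022,-0.0113,0],[0.0098,-0.0022,-0.0113,0]]' |egrep 'pos|rot|force:'
python3 prof.py 10
```

```text
position: [0.5177, -0.0378, 0.056]
tcp_rot: [0.994, -0.112, 0.0, 0.0]
force: [0.6, 1.3, 2.5]
grip_force: 1.5
side lid (s,t) [-58.   -1.7] [ 60.5 118.2] 89.0
[(-172, 2), (-166, 2), (-160, 3), (-154, 79), (-148, 78), (-142, 77), (-136, 79), (-130, 71), (-124, 77), (-118, 90), (-112, 95), (-10, 96), (-4, 96)]
[(2, 94), (8, 89), (14, 6), (20, 4), (26, 5), (32, 6), (38, 5), (44, 6), (50, 3), (56, 1)]
top lid (s,t) [-33.2  -3.4] [71.1 57.7] 0.6
[(-172, 1), (-10, 96), (-4, 96)]
[(2, 95), (8, 91), (26, 5), (32, 6), (38, 6), (44, 6), (50, 4), (56, 2)]
```

```bash
python3 -m crank '[[-0.005,0.0011,0.003,0],[-0.02,0.0046,0.003,0],[-0.025,0.0057,-0.01,0],[-0.025,0.0057,-0.018,0],[-0.025,0.0057,-0.018,0],[-0.018,0.0041,-0.018,0],[-0.01,0.0023,-0.018,0],[-0.004,0.0009,-0.018,0],[0,0,-0.018,0],[0.004,-0.0009,-0.018,0],[0.007,-0.0016,-0.018,0],[0.01,-0.0023,-0.018,0],[0.01,-0.0023,-0.018,0]]' |egrep 'pos|rot|force:'; for i in 1 2 3 4 5; do python3 -m crank '[[0.001,-0.0002,0,0],[0.002,-0.0005,0,0],[0.002,-0.0005,0,0]]'|egrep 'pos|force:'; done
```

```text
position: [0.5261, -0.0399, 0.0375]
tcp_rot: [0.994, -0.112, -0.002, -0.0]
force: [-4.6, 1.4, -2.0]
grip_force: 2.2
position: [0.5282, -0.0404, 0.0378]
force: [-4.3, 1.5, -2.4]
grip_force: 2.5
position: [0.5308, -0.0409, 0.0381]
force: [-4.4, 2.0, -2.0]
grip_force: 2.4
position: [0.5333, -0.0415, 0.0383]
force: [-4.2, 1.3, -1.8]
grip_force: 2.3
position: [0.5338, -0.0418, 0.0379]
force: [-7.4, 2.5, -2.2]
grip_force: 3.6
position: [0.5338, -0.0418, 0.0374]
force: [-10.5, 2.6, -0.5]
grip_force: 5.2
```

```bash
python3 -m crank '[[0.001,-0.0002,0,0],[0.003,-0.0007,0,0],[0.003,-0.0007,0,0],[0.003,-0.0007,0,0]]'|egrep 'pos|force:';  python3 -m crank '[[-0.004,0.001,0,0],[-0.009,0.002,0,0],[-0.02,0.0046,0,0],[-0.05,0.0114,0,0],[-0.09,0.02,0.03,0],[-0.12,0.0275,0.06,0],[-0.15,0.034,0.09,0],[-0.17,0.039,0.11,0],[-0.17,0.039,0.11,0],[-0.17,0.039,0.11,0]]'
python3 prof.py 11; python3 - <<'E'
from h import *
for t in("handle_1","gallipot"):
    for n in("side","top"): print(t,n,[np.round(x["location"],1).tolist() for x in manip.mark_of(t,n)][:3])
E
```

```text
position: [0.534, -0.042, 0.0367]
force: [-13.8, 6.1, -1.2]
grip_force: 7.5
clock: 28.55
position: [0.3729, -0.0043, 0.1511]
tcp_rot: [0.994, -0.112, 0.006, -0.0]
force: [0.5, -0.5, -0.2]
finger_gap: 0.001
grip_force: 0.0
side lid (s,t) [-58.1  -1.4] [111.6  60.7] 1.1
[(-172, 1), (-166, 0), (-160, 2), (-154, 1), (-148, 3), (-142, 3), (-136, 1), (-130, 2), (-124, 1), (-118, 89), (-112, 95), (-10, 96), (-4, 96)]
[(2, 90), (8, 86), (14, 5), (20, 5), (26, 6), (32, 6), (38, 4), (44, 6), (50, 4), (56, 2)]
top lid (s,t) [-58.7  -3.6] [114.8  57.4] 0.3
[(-172, 2), (-166, 3), (-160, 1), (-154, 2), (-148, 2), (-142, 3), (-136, 3), (-130, 0), (-124, 45), (-118, 90), (-112, 96), (-10, 97), (-4, 97)]
[(2, 92), (8, 90), (26, 7), (32, 5), (38, 6), (44, 5), (50, 4), (56, 2)]
handle_1 side [[154.6, 255.7], [159.4, 292.1], [156.1, 221.1]]
handle_1 top [[257.0, 122.0], [158.8, 138.3], [217.9, 126.7]]
gallipot side [[309.8, 203.2]]
gallipot top [[285.2, 379.0]]
```

Side and top estimates suggest the canister may have shifted about 2 mm from the face, so I'll check the shift by comparing images directly.

```bash
python3 - <<'E'
from h import *
u=np.array([.975,-.2225]);v=np.array([.2225,.975])
def px(n,P):
    k,D,V=K(n); c=V@np.r_[P,1]; return cv2.projectPoints(np.array([[c[0],-c[1],-c[2]]]),np.zeros(3),np.zeros(3),k,D)[0].ravel()
def P(s,t,z): return np.r_[np.array([.661,-.069])+s*u+t*v,z]
for n in("side","top"):
    A=cv2.imread(f"pics/{n}8.png",0);B=cv2.imread(f"pics/{n}11.png",0)
    pts=np.array([px(n,P(s,t,.095)) for s in(-.09,-.022) for t in(-.022,.018)])
    a,b=np.floor(pts.min(0)).astype(int),np.ceil(pts.max(0)).astype(int)
    T=A[a[1]:b[1],a[0]:b[0]]; up=8
    T8=cv2.resize(T,None,fx=up,fy=up,interpolation=2); S=cv2.resize(B[a[1]-6:b[1]+6,a[0]-6:b[0]+6],None,fx=up,fy=up,interpolation=2)
    _,sc,_,l=cv2.minMaxLoc(cv2.matchTemplate(S,T8,cv2.TM_CCOEFF_NORMED)); sh=np.array(l)/up-6
    o=px(n,P(-.055,0,.095)); J=np.c_[px(n,P(-.045,0,.095))-o,px(n,P(-.055,.01,.095))-o]
    print(n,round(sc,3),"px",sh,"mm (s,t)",(np.linalg.solve(J,sh)*10).round(2))
E
```

```text
side 0.993 px [-0.625  0.   ] mm (s,t) [-1.67 -0.18]
top 0.991 px [-0.125  0.875] mm (s,t) [-2.13 -0.13]
```

The shift is real: about 2 mm off the face, still within tolerance. I'll nudge it home again and withdraw slowly.

```bash
python3 -m crank '[[0.03,-0.007,-0.02,0],[0.06,-0.014,-0.05,0],[0.085,-0.019,-0.08,0],[0.11,-0.025,-0.111,0],[0.11,-0.025,-0.111,0],[0.13,-0.0297,-0.111,0],[0.145,-0.033,-0.111,0],[0.152,-0.0347,-0.111,0],[0.155,-0.0354,-0.111,0],[0.155,-0.0354,-0.111,0]]'|egrep 'pos|force:'; for i in 1 2 3 4; do python3 -m crank '[[0.001,-0.0002,0,0],[0.002,-0.0005,0,0],[0.002,-0.0005,0,0]]'|egrep 'pos|force:'; done
```

```text
position: [0.5253, -0.0397, 0.0373]
force: [0.9, 0.8, 0.7]
grip_force: 0.0
position: [0.5268, -0.04, 0.0377]
force: [-0.1, 0.8, 0.3]
grip_force: 0.0
position: [0.5294, -0.0406, 0.0375]
force: [-0.1, -0.9, -0.2]
grip_force: 0.0
position: [0.5304, -0.041, 0.0369]
force: [-2.0, -0.5, -2.0]
grip_force: 0.0
position: [0.5328, -0.0415, 0.0371]
force: [-3.8, 3.0, -1.5]
grip_force: 0.2
```

```bash
for i in 1 2; do python3 -m crank '[[0.001,-0.0002,0,0],[0.002,-0.0005,0,0],[0.002,-0.0005,0,0]]'|egrep 'pos|force:'; done; python3 -m crank '[[-0.0003,0.0001,0,0],[-0.0006,0.0001,0,0],[-0.001,0.0002,0,0],[-0.0013,0.0003,0,0],[-0.0016,0.0004,0,0],[-0.002,0.0005,0,0],[-0.0024,0.0005,0,0],[-0.0028,0.0006,0,0],[-0.0032,0.0007,0,0],[-0.0036,0.0008,0,0],[-0.004,0.0009,0,0],[-0.0045,0.001,0,0],[-0.005,0.0011,0,0],[-0.006,0.0014,0,0],[-0.007,0.0016,0,0],[-0.009,0.002,0,0],[-0.012,0.0027,0,0]]' |egrep 'pos|force:'; python3 -m crank '[[-0.02,0.0046,0,0],[-0.05,0.0114,0,0],[-0.09,0.02,0.03,0],[-0.12,0.0275,0.06,0],[-0.15,0.034,0.11,0],[-0.15,0.034,0.11,0],[-0.15,0.034,0.11,0]]' |egrep 'clock|pos|force:'
python3 prof.py 12
python3 - <<'E'
from h import *
u=np.array([.975,-.2225]);v=np.array([.2225,.975])
def px(n,P):
    k,D,V=K(n); c=V@np.r_[P,1]; return cv2.projectPoints(np.array([[c[0],-c[1],-c[2]]]),np.zeros(3),np.zeros(3),k,D)[0].ravel()
def P(s,t,z): return np.r_[np.array([.661,-.069])+s*u+t*v,z]
for n in("side","top"):
    A=cv2.imread(f"pics/{n}8.png",0);B=cv2.imread(f"pics/{n}12.png",0)
    pts=np.array([px(n,P(s,t,.095)) for s in(-.09,-.022) for t in(-.022,.018)])
    a,b=np.floor(pts.min(0)).astype(int),np.ceil(pts.max(0)).astype(int)
    T8=cv2.resize(A[a[1]:b[1],a[0]:b[0]],None,fx=8,fy=8,interpolation=2); S=cv2.resize(B[a[1]-6:b[1]+6,a[0]-6:b[0]+6],None,fx=8,fy=8,interpolation=2)
    _,sc,_,l=cv2.minMaxLoc(cv2.matchTemplate(S,T8,cv2.TM_CCOEFF_NORMED)); sh=np.array(l)/8-6
    o=px(n,P(-.055,0,.095)); J=np.c_[px(n,P(-.045,0,.095))-o,px(n,P(-.055,.01,.095))-o]
    print(n,round(sc,3),"mm (s,t)",(np.linalg.solve(J,sh)*10).round(2))
E
```

```text
position: [0.5325, -0.0416, 0.0368]
force: [-8.3, 2.4, 1.9]
grip_force: 0.0
position: [0.5323, -0.0417, 0.0365]
force: [-12.6, 3.2, 2.5]
grip_force: 0.0
position: [0.5268, -0.0401, 0.038]
force: [0.6, -0.7, 0.0]
grip_force: 0.0
clock: 33.18
position: [0.3753, -0.0055, 0.1515]
force: [0.8, -0.0, -0.0]
grip_force: 0.0
side lid (s,t) [-55.6  -1.5] [ 60.3 112.7] 89.6
[(-172, 1), (-166, 1), (-160, 1), (-154, 3), (-148, 1), (-142, 2), (-136, 2), (-130, 1), (-124, 2), (-118, 88), (-112, 94), (-10, 96), (-4, 96)]
[(2, 95), (8, 89), (14, 4), (20, 6), (26, 6), (32, 5), (38, 7), (44, 6), (50, 3), (56, 1)]
top lid (s,t) [-54.2  -3.5] [115.5  57.6] 0.6
[(-172, 2), (-166, 3), (-160, 1), (-154, 3), (-148, 2), (-142, 2), (-136, 2), (-130, 2), (-124, 2), (-118, 90), (-112, 94), (-10, 97), (-4, 96)]
[(2, 95), (8, 90), (26, 7), (32, 6), (38, 7), (44, 7), (50, 3), (56, 2)]
side 0.993 mm (s,t) [ 0. -0.]
top 0.993 mm (s,t) [-0.59 -0.12]
```

Matching against the flush picture now gives a shift of 0 to −0.6 mm, and both catch profiles lie within the home envelope. I'm handing it in.

```bash
python3 -c "
from rig import manip
print(manip.close_job())"
```

```text
the job is handed in; nothing more can be done
None
```

I handed the job in at about 33 s with both catches pressed home and the canister upright, flush and square against the grey stop; the hand-in returned no verdict. It rocked back once on the first press but was set down again. The handles and gallipot checked out in place; I did not re-check the sound and dilator, which the arm never approached.

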